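# Balance the suspect silver bar and mark the point

### The job

Find the balance point of the suspect silver bar: slide it along its stand, always resting on the knife edge and never pressed hard onto it, until it stays level by itself on the knife edge when let go. Then set the red saddle astride the bar directly over the knife edge to mark that point, and leave bar and saddle there, level and untouched, with the other things on the table undisturbed.

Things in the scene. Friction and masses are not known exactly. Their poses are not given: they have to be found in the camera images.
- stand: Fixed steel balance stand, base 80 x 170 x 12 mm. Origin under the centre of the base; z up, y along its long side, which is also the bar's length. A knife edge crosses its middle along x, and a fork near each end (y = +60 and -60 mm) stops the bar from tipping by more than about 0.07 rad either way.
- knife (a point): Centre of the knife edge's crest, 60 mm above the table; axes as the stand's. The crest is flat, 7 mm wide in y and 34 mm long in x.
- fork (a point): Middle of the rubber floor of the +y fork, 56 mm above the table (4 mm below the crest); the -y fork is its mirror image. Forks are 8 mm long in y. Their cheeks (outside faces 35 mm apart in x, tops 68 mm above the table) stand 2.5 mm clear of each side of the bar.
- bar: Silvery bar 22 (x) x 240 (y) x 10 (z) mm, about 0.5 kg, loose on the knife edge. Origin at the centre of its underside, y along its length. A hidden plug puts its centre of mass within 18 mm of mid-length, either side. It starts with its centre 24 to 36 mm to the +y side and its +y end down, so it must slide towards -y. Let go, it tips about 0.07 rad to its heavy side, or settles level if within about 3 mm of balance.
- bar_grip (a point): A point on the bar 15 mm from its +y end (y = +105 mm) at mid-height, 5 mm above its underside, outside the forks: a place where it can be gripped across its 22 mm width from above.
- saddle: Red plastic marker saddle, 30 g, standing on a blue pad 3 mm thick. Origin centred at the bottom of its two legs; z up. A bridge 38 (x) x 12 (y) x 5 mm on two legs 7 mm tall, 28 mm apart inside in x, straddles the bar with 3 mm to spare each side; on the bridge an upright square fin to grip, 12 x 12 mm, 32 mm tall (12 to 44 mm above the origin).
- saddle_seat (a point): Centre of the underside of the saddle's bridge, 7 mm above the saddle's origin: the face that rests on top of the bar; axes as the saddle's.
- medal_case: Bystander: bronze medal in a clear case 85 x 85 x 20 mm, origin under its centre.
- tube0: Bystander: clear coin tube with blue cap, 35 mm wide, 85 mm tall, origin under its centre.
- tube1: Bystander: second coin tube of the same size, origin under its centre.
- loupe: Bystander: amber glass loupe 38 mm wide, 31 mm tall, origin under its centre.
- ring_tray: Bystander: blue ceramic ring tray 110 mm wide, 18 mm tall, origin under its centre.
- coins: Bystander: stack of six coins 32 mm wide, 18 mm tall, origin under its centre.
- bin_rim (a point): Bystander: middle of the front rim of the open steel tilting bin (130 x 200 x 100 mm) that hangs on a pivot in a grey frame.
Not all that is in view belongs to the job. What is shaped like the saddle but green or pink is not meant.

How it is judged:
By the outcome, as a careful person would: the job done as asked, in the order asked, and still so for the second after the job is handed in, with the robot touching nothing.
It also fails if it takes over 61 s, if anything falls off the work surface, if the arm or the gripper's body presses on something with over 40 N, if the wrist force passes 120 N, or if a joint passes its speed limit or range.

### The arm

A 7-joint arm with a two-finger parallel gripper is mounted at the origin on the work surface. World frame = base frame: x ahead of the robot, y to its left, z up, the work surface at z = 0. Lengths are in m, angles in rad, forces in N, time in s.
With the tool pointing down it reaches from about 0.425 to 0.825 m from the base axis. Payload 3.6 kg.
Tool frame: the origin (TCP) lies on the mounting face of the last link; the fingertips stand 173 mm ahead of it and the grasp point (between the pads) lies 155 mm ahead of it; z points along the fingers, y is the line along which they close (so a half turn about z gives the same grasp; the last joint's range is limited). The gripper opens to 85 mm and grips with 20 to 120 N. Pads are 22 mm wide; open, the fingers measure 114 mm over their backs; the gripper's body (76 mm by 85 mm) begins 54 mm behind the grasp point. The pads swing forward as they close: fully open they stand 13 mm farther back than shut.
Start: joints at [-1.222, 0.615, -0.013, 1.423, 0.008, 1.103, -0.04], TCP at [0.238, 0.605, 0.405] pointing down, gripper open.
Joint ranges: [-3.12, 3.12], [-0.3, 2.06], [-1.34, 1.32], [0.26, 2.42], [-1.36, 4.5], [0.01, 1.98], [-2.84, 2.84]. Speed limits (rad/s): [2.79, 2.79, 3.14, 3.14, 3.14, 3.14, 3.14].

### API

Orientations are given as a rotation vector (axis times angle).
In Python, from cell import bot, capture, camera_info gives the robot as it stands.
- The arm moves only by the tool carry_out, never from a script. Its argument "deltas" is a list of rows, each a list of 3 entries, a list of its own where there are three numbers: the shift along the world's x, y, z in m, then the turn, a rotation vector about the world's x, y, z in rad, then the opening, from 0 (shut) to 1 (fully open). A call has exactly 10 rows; each row is the pose to reach, as a shift and turn from the pose commanded when the call began; what a row does not reach only later rows make up. A row lasts 1/12 s, in which the tool goes at most 41.7 mm and 7.16 degrees, less where a joint would pass 70% of its speed; a pose out of reach is approached as far as the arm can. A call with a gripper value outside its range is refused whole. The fingers move at their own pace and stop on an object; "newtons" is the grip in N (left out, the last holds). Time passes only in rows, so rows that repeat a pose let the fingers close, or fill a call up. It gives the time, the measured TCP pose, the force, the opening and the grip force at its end, in the units of the state.
- bot.get_obs(): the state, without advancing time (a new reading comes with each control period).
- capture(name): name is "side" or "top" or "wrist"; returns (picture, depth): 400x640x3 uint8, red, green, blue; 400x640 float32, m along the optical axis (not along the pixel's ray), 0 where there is no reading.
- camera_info(name): a dict with "intrinsics" (3x3 intrinsics, pixels), "cam_to_world" (4x4, takes a point from camera to world coordinates); the wrist camera has in their place "hand_eye" (4x4, takes a point from camera to tool coordinates, whose origin is the TCP and whose axes are the flange's). Camera axes: x right, y down, z forward; pixel columns grow to the right and rows downward; lengths in m; the calibration is good to about 2 mm. A picture is of the moment at which its call begins: read the wrist's pose just before it. camera_info takes no time and is no camera call.
- bot.hand_in(): hands the job in; it is judged then, once.
The state is a dict: "time": time; "q": joint angles; "qvel": joint speeds; "joint_torque": joint torques, N m; "tcp_pos": TCP position; "orientation": TCP orientation; "contact_force": force on the tool from outside, world axes, zero at the start; "torque": the same for the moment, N m; "width": finger opening in m; "grasp_force": force on a finger pad.
Only numpy, scipy, OpenCV 4.12 (cv2) and the standard library are available. Lean on these libraries where they do the work, as an engineer would, in place of code of your own. Each camera call takes 0.05 s, during which the arm holds its last target. There are 200 camera calls.

## Working session

There is one attempt and no reset: what is moved stays moved. The work goes in short steps, Python scripts to look and compute and a tool call to move; the robot and the scene stay as the last step left them, time stands still between calls to the robot, and variables do not carry over. Pictures are saved under pics/ and viewed, at most 10 in all, crops included, and the job is handed in when it is done.

Besides the shell and the picture viewer there is one more tool, called after ">>>" as name([rows], argument=value, ...), one row to a line, values as JSON. carry_out: Moves the arm, as the interface text tells. Its arguments: {"type":"object","properties":{"deltas":{"type":"array"},"newtons":{"type":"number"}},"required":["deltas"]}

```bash
ls; mkdir -p pics; cat > h.py <<'E'
import numpy as np, cv2
from cell import bot, capture, camera_info
from scipy.spatial.transform import Rotation as R
def shot(name):
    o=bot.get_obs(); p,d=capture(name); ci=camera_info(name); K=np.array(ci["intrinsics"])
    if name=="wrist":
        T=np.eye(4);T[:3,:3]=R.from_rotvec(o["orientation"]).as_matrix();T[:3,3]=o["tcp_pos"];T=T@np.array(ci["hand_eye"])
    else: T=np.array(ci["cam_to_world"])
    return p,d,K,T
def save(n,p): cv2.imwrite("pics/"+n,cv2.cvtColor(p,cv2.COLOR_RGB2BGR))
def cloud(d,K,T):
    v,u=np.mgrid[:d.shape[0],:d.shape[1]]
    P=np.stack([(u-K[0,2])/K[0,0]*d,(v-K[1,2])/K[1,1]*d,d],-1)
    W=P@T[:3,:3].T+T[:3,3]; W[d==0]=np.nan
    return W
def ray(uv,z,K,T):
    r=T[:3,:3]@np.linalg.inv(K)@np.array([uv[0],uv[1],1.0]); return T[:3,3]+r*(z-T[2,3])/r[2]
E
python3 - <<'E'
from h import *
print({k:np.round(v,3) for k,v in bot.get_obs().items()})
ps=[]
for n in("top","side"):
    p,d,K,T=shot(n); ps.append(p); np.savez(n+"0.npz",p=p,d=d,K=K,T=T); print(n,K.round(1).tolist(),T.round(3).tolist())
save("top0.png",ps[0]); save("side0.png",ps[1])
E
```

```text
pics
{'time': np.float64(0.0), 'q': array([-1.222,  0.616, -0.013,  1.425,  0.008,  1.103, -0.04 ]), 'qvel': array([ 0.   , -0.002, -0.   ,  0.001, -0.   , -0.001,  0.002]), 'joint_torque': array([-0.0000e+00, -4.6920e+01,  2.5900e-01, -1.7103e+01,  1.0000e-02,
        1.0000e-02,  0.0000e+00]), 'tcp_pos': array([0.238, 0.605, 0.404]), 'orientation': array([-0.585, -3.086,  0.004]), 'contact_force': array([-0.479,  0.045, -0.399]), 'torque': array([-0.009,  0.024,  0.048]), 'grasp_force': np.float64(0.0), 'width': np.float64(0.085)}
top [[363.1, 0.0, 323.9], [0.0, 363.1, 196.8], [0.0, 0.0, 1.0]] [[0.027, -0.981, 0.192, 0.373], [-1.0, -0.028, -0.003, 0.058], [0.008, -0.192, -0.981, 1.189], [0.0, 0.0, 0.0, 1.0]]
side [[517.0, 0.0, 315.5], [0.0, 517.0, 195.1], [0.0, 0.0, 1.0]] [[0.81, -0.306, 0.5, -0.162], [-0.587, -0.436, 0.683, -0.981], [0.009, -0.846, -0.533, 0.888], [0.0, 0.0, 0.0, 1.0]]
```

View pics/top0.png

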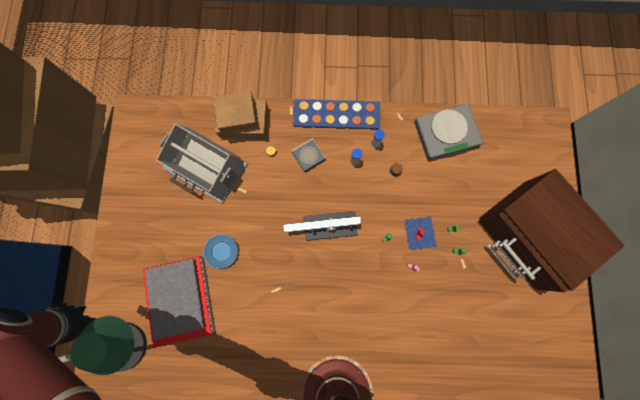

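View pics/side0.png

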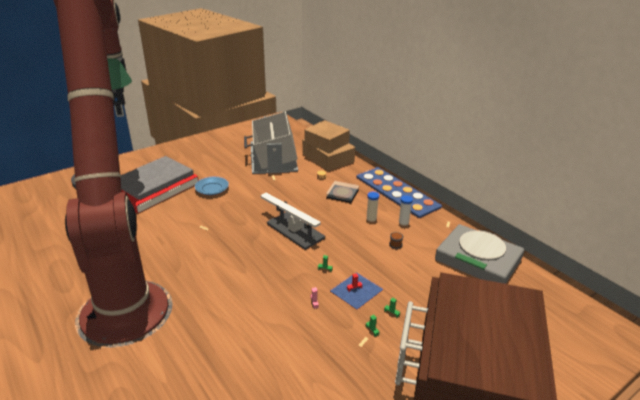

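The top view shows the bar from (284,228) to (361,221) on its stand at about (331,226). The red saddle is at (420,233) on the blue pad.

Things that could be taken for the saddle:
- Red at (420,233), the one described.
- Green at (387,238), (454,228) and (460,251).
- Pink at (413,267).

I choose the red one on the blue pad and will check it in a close crop.

```bash
python3 - <<'E'
from h import *
Z={n:np.load(n+"0.npz") for n in("top","side")}
for n in Z:
    z=Z[n];p,d,K,T=z["p"],z["d"],z["K"],z["T"];W=cloud(d,K,T);hsv=cv2.cvtColor(p,cv2.COLOR_RGB2HSV)
    roi=np.zeros(d.shape,bool)
    if n=="top": roi[200:255,270:375]=1
    else: roi[185:250,250:335]=1
    b=roi&(W[...,2]>.05)&(W[...,2]<.09)&(hsv[...,1]<70)&(hsv[...,2]>150)
    P=W[b]; c=P.mean(0); u,s,vt=np.linalg.svd(P-c); t=(P-c)@vt[0]
    print(n,"bar",len(P),c.round(4),vt[0].round(4),t.min().round(4),t.max().round(4),"mid",(c+vt[0]*(t.min()+t.max())/2).round(4))
    s_=roi&(W[...,2]>.006)&(W[...,2]<.018)
    P=W[s_]; r=cv2.minAreaRect(P[:,:2].astype(np.float32)); print("stand",len(P),r, P[:,2].mean())
    m=(((hsv[...,0]<8)|(hsv[...,0]>172))&(hsv[...,1]>150)&(hsv[...,2]>80)).astype(np.uint8)
    roi2=np.zeros_like(m)
    if n=="top": roi2[215:250,400:440]=1
    else: roi2[265:305,330:385]=1
    m=m*roi2; P=W[m>0]; print("red",m.sum(),np.nanmedian(P,0).round(4),np.nanmax(P,0).round(4),np.nanmin(P,0).round(4))
    top=P[P[:,2]>.035]; print("fin top",len(top),top.mean(0) if len(top) else 0)
p=Z["top"]["p"][185:285,270:480];q=Z["side"]["p"][180:350,245:430]
a=cv2.resize(p,(800,381),interpolation=cv2.INTER_CUBIC)
save("crop0.png",cv2.resize(q,None,fx=3.2,fy=3.2,interpolation=cv2.INTER_CUBIC)); save("crop1.png",a)
E
```

```text
top bar 561 [0.5064 0.0604 0.0673] [-0.1269  0.9899 -0.0632] -0.1181 0.1204 mid [0.5062 0.0616 0.0672]
stand 836 ((0.5043057203292847, 0.056842729449272156), (0.16799667477607727, 0.32952043414115906), 0.9512993097305298) 0.011319516612447915
red 54 [ 0.4905 -0.254   0.0174] [ 0.5108 -0.246   0.0511] [ 0.4751 -0.2721 -0.0012]
fin top 18 [ 0.49256981 -0.25355469  0.04640012]
side bar 372 [0.5054 0.0534 0.0667] [ 0.1251 -0.9899  0.0664] -0.1318 0.1162 mid [0.5044 0.0611 0.0662]
stand 787 ((0.5632426738739014, 0.0741417407989502), (0.31196916103363037, 0.22979876399040222), 59.96613693237305) 0.010623387487092555
red 112 [ 0.4887 -0.2589  0.0178] [ 0.5312 -0.2088  0.0488] [ 0.4731 -0.2659 -0.0007]
fin top 28 [ 0.49027391 -0.25806734  0.04279284]
```

View pics/crop0.png

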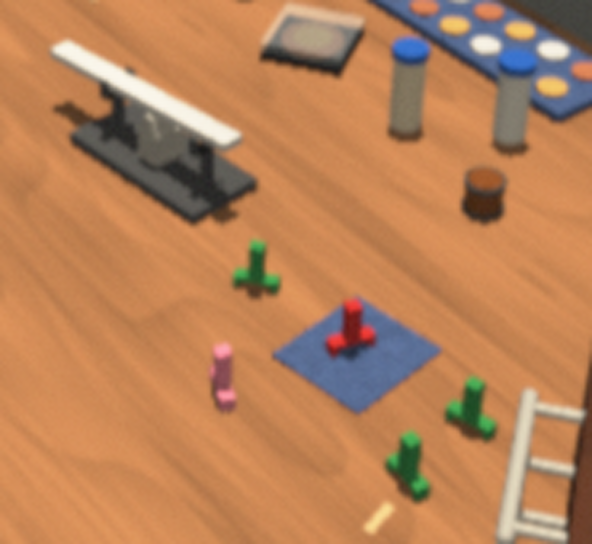

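The crop shows the red saddle at about (350,325), standing on the blue pad, which confirms the choice. Its bridge runs roughly along the bar's width. The green and pink ones stand around it. The bar's +y end is down. Next I work out the tool frame and the wrist camera geometry.

```bash
python3 - <<'E'
from h import *
o=bot.get_obs();M=R.from_rotvec(o["orientation"]).as_matrix()
print("tool axes",M.round(3).tolist()); ci=camera_info("wrist"); print(np.array(ci["hand_eye"]).round(3).tolist(),np.array(ci["intrinsics"]).round(1).tolist())
# turn about world z that brings tool y to +-(bar x)
a=np.arctan2(M[1,1],M[0,1]); t=np.arctan2(.1265,.99)
print("tool y yaw",a,"turn",[(t-a+np.pi/2)%np.pi-np.pi/2]); print(t)
E
```

```text
tool axes [[-0.931, 0.366, -0.001], [0.366, 0.931, -0.002], [-0.0, -0.002, -1.0]]
[[0.001, -0.957, -0.291, 0.074], [1.0, 0.001, -0.001, -0.0], [0.001, -0.291, 0.957, 0.031], [0.0, 0.0, 0.0, 1.0]] [[319.8, 0.0, 315.3], [0.0, 319.8, 199.9], [0.0, 0.0, 1.0]]
tool y yaw 1.1960529038402514 turn [np.float64(-1.0689638081089952)]
0.1270890957312563
```

>>> carry_out([
  [[0.0195, -0.034, 0], [0, 0, -0.1], 1],
  [[0.039, -0.068, 0], [0, 0, -0.2], 1],
  [[0.0585, -0.102, 0], [0, 0, -0.3], 1],
  [[0.078, -0.136, 0], [0, 0, -0.4], 1],
  [[0.0975, -0.17, 0], [0, 0, -0.5], 1],
  [[0.117, -0.204, 0], [0, 0, -0.6], 1],
  [[0.1365, -0.238, 0], [0, 0, -0.7], 1],
  [[0.156, -0.272, 0], [0, 0, -0.8], 1],
  [[0.1755, -0.306, 0], [0, 0, -0.9], 1],
  [[0.195, -0.34, 0], [0, 0, -1.0], 1],
])

```text
time: 0.93
tcp_pos: [0.4333, 0.263, 0.4045]
orientation: [-1.999, -2.423, 0.001]
contact_force: [0.6, 0.6, -0.4]
width: 0.0857
grasp_force: 0.0
```

>>> carry_out([
  [[0.018, -0.033, -0.02], [0, 0, -0.069], 1],
  [[0.036, -0.066, -0.04], [0, 0, -0.069], 1],
  [[0.057, -0.1, -0.05], [0, 0, -0.069], 1],
  [[0.057, -0.1, -0.05], [0, 0, -0.069], 1],
  [[0.057, -0.1, -0.05], [0, 0, -0.069], 1],
  [[0.057, -0.1, -0.05], [0, 0, -0.069], 1],
  [[0.057, -0.1, -0.05], [0, 0, -0.069], 1],
  [[0.057, -0.1, -0.05], [0, 0, -0.069], 1],
  [[0.057, -0.1, -0.05], [0, 0, -0.069], 1],
  [[0.057, -0.1, -0.05], [0, 0, -0.069], 1],
])

```text
time: 1.77
tcp_pos: [0.4895, 0.166, 0.355]
orientation: [-2.073, -2.36, -0.001]
contact_force: [-0.5, -0.4, -0.0]
width: 0.0852
grasp_force: 0.0
```

```bash
cat >> h.py <<'E'
def bar(p,d,K,T,lo=.052,hi=.088):
    """bar top: end points by largest bright-grey component in height band; returns ends sorted by y, lateral fit"""
    W=cloud(d,K,T);hsv=cv2.cvtColor(p,cv2.COLOR_RGB2HSV)
    m=((W[...,2]>lo)&(W[...,2]<hi)&(hsv[...,1]<80)&(hsv[...,2]>110)&(abs(W[...,0]-.505)<.06)&(abs(W[...,1]-.05)<.2)).astype(np.uint8)
    n,l,s,c=cv2.connectedComponentsWithStats(m); k=1+np.argmax(s[1:,4]); return l==k,W
E
python3 - <<'E'
from h import *
o=bot.get_obs(); print(o["time"],o["tcp_pos"].round(4),o["orientation"].round(3),o["q"].round(2),o["contact_force"].round(2),o["torque"].round(3))
p,d,K,T=shot("wrist"); save("w1.png",p); np.savez("w1.npz",p=p,d=d,K=K,T=T)
m,W=bar(p,d,K,T); P=W[m]; c=np.median(P,0); 
f=np.polyfit(P[:,1],P[:,0],1); g=np.polyfit(P[:,1],P[:,2],1); print(m.sum(),"x(y)",f,"z(y)",g,P.min(0),P.max(0))
r=cv2.minAreaRect(P[:,:2].astype(np.float32)); print(r)
E
```

```text
1.7667 [0.4895 0.166  0.355 ] [-2.073e+00 -2.360e+00 -1.000e-03] [-0.57  0.48  0.3   1.88 -0.19  0.81 -0.05] [-0.54 -0.37 -0.  ] [-0.007 -0.085  0.009]
4388 x(y) [-0.12539653  0.51399309] z(y) [-0.0569328   0.07069676] [0.48058395 0.00264213 0.05204926] [0.52610648 0.17920905 0.07303372]
((0.5008959770202637, 0.09064384549856186), (0.03273765742778778, 0.17673763632774353), 8.41279411315918)
```

View pics/w1.png

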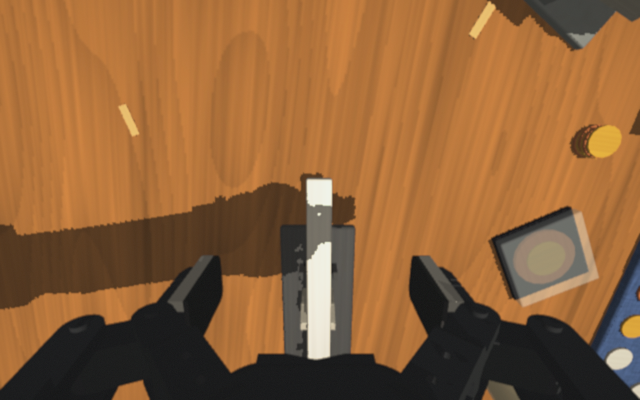

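The wrist picture shows the bar's +y end at about (319,180), midway between the open fingers. The stand base's +y edge is at row 226, columns 281 to 355, and the knife is at about row 320.

```bash
python3 - <<'E'
from h import *
z=np.load("w1.npz");p,d,K,T=z["p"],z["d"],z["K"],z["T"];W=cloud(d,K,T)
b=(W[...,2]>.052)&(W[...,2]<.085); b[:, :290]=0; b[:,350:]=0; b[:170]=0;b[345:]=0
for v in (181,185,190,200,215,240,270,300,318,322,326,340):
    c=np.where(b[v])[0]
    if len(c): u=(c.min()+c.max())/2; zz=np.median(W[v,c,2]); print(v,c.min(),c.max(),zz.round(4),ray((u,v),zz,K,T).round(4))
g=cv2.cvtColor(p,cv2.COLOR_RGB2GRAY).astype(int)
print("bar end col319",[(v,g[v,319],W[v,319,2].round(3)) for v in range(174,184)])
print("base end",[(v,g[v,290],W[v,290,2].round(3)) for v in range(221,231)],[(v,g[v,346],W[v,346,2].round(3)) for v in range(221,231)])
print("base sides row235",[(u,g[235,u]) for u in list(range(276,288))+list(range(350,360))])
s=slice(300,345); print("knife",[(v,g[v,303],g[v,335],W[v,303,2].round(3),W[v,335,2].round(3)) for v in range(304,342,2)])
E
```

```text
181 306 331 0.0602 [0.4912 0.1763 0.0602]
185 306 331 0.0605 [0.4916 0.1729 0.0605]
190 307 331 0.0609 [0.4926 0.1687 0.0609]
200 307 331 0.0616 [0.4938 0.1601 0.0616]
215 307 331 0.0625 [0.4955 0.1469 0.0625]
240 307 331 0.0635 [0.4986 0.124  0.0635]
270 299 336 0.0651 [0.5011 0.0953 0.0651]
300 307 330 0.0678 [0.5059 0.066  0.0678]
318 301 334 0.0683 [0.5075 0.0469 0.0683]
322 301 334 0.0686 [0.508  0.0427 0.0686]
326 301 334 0.069 [0.5086 0.0385 0.069 ]
340 308 329 0.0705 [0.5114 0.0241 0.0705]
bar end col319 [(174, np.int64(68), np.float64(0.0)), (175, np.int64(61), np.float64(-0.0)), (176, np.int64(64), np.float64(-0.001)), (177, np.int64(73), np.float64(-0.0)), (178, np.int64(110), np.float64(0.057)), (179, np.int64(175), np.float64(0.06)), (180, np.int64(226), np.float64(0.061)), (181, np.int64(238), np.float64(0.061)), (182, np.int64(239), np.float64(0.06)), (183, np.int64(239), np.float64(0.061))]
base end [(221, np.int64(65), np.float64(0.001)), (222, np.int64(66), np.float64(-0.001)), (223, np.int64(63), np.float64(0.0)), (224, np.int64(55), np.float64(0.004)), (225, np.in
[... 1828 characters left out ...]
p.float64(0.059), np.float64(0.012)), (324, np.int64(199), np.int64(136), np.float64(0.06), np.float64(0.011)), (326, np.int64(195), np.int64(133), np.float64(0.059), np.float64(0.012)), (328, np.int64(190), np.int64(126), np.float64(0.061), np.float64(0.012)), (330, np.int64(98), np.int64(102), np.float64(0.012), np.float64(0.012)), (332, np.int64(46), np.int64(85), np.float64(0.012), np.float64(0.013)), (334, np.int64(43), np.int64(86), np.float64(0.012), np.float64(0.012)), (336, np.int64(43), np.int64(85), np.float64(0.011), np.float64(0.012)), (338, np.int64(50), np.int64(85), np.float64(0.013), np.float64(0.012)), (340, np.int64(53), np.int64(85), np.float64(0.011), np.float64(0.011))]
```

>>> carry_out([
  [[0.001, -0.001, -0.03], [0, 0, 0], 0.6],
  [[0.002, -0.002, -0.065], [0, 0, 0], 0.6],
  [[0.003, -0.0025, -0.1], [0, 0, 0], 0.6],
  [[0.003, -0.0025, -0.125], [0, 0, 0], 0.6],
  [[0.003, -0.0025, -0.14], [0, 0, 0], 0.5],
  [[0.003, -0.0025, -0.142], [0, 0, 0], 0.45],
  [[0.003, -0.0025, -0.142], [0, 0, 0], 0.4],
  [[0.003, -0.0025, -0.142], [0, 0, 0], 0.4],
  [[0.003, -0.0025, -0.142], [0, 0, 0], 0.4],
  [[0.003, -0.0025, -0.142], [0, 0, 0], 0.4],
], newtons=20)

```text
time: 2.65
tcp_pos: [0.4934, 0.1626, 0.2141]
orientation: [2.075, 2.357, 0.004]
contact_force: [0.6, -0.2, -0.1]
width: 0.034
grasp_force: 0.0
```

```bash
cat >> h.py <<'E'
def tilt(name="top"):
    """tilt dz/dy and +y end y of bar from depth, using narrow band about bar axis"""
    p,d,K,T=shot(name);W=cloud(d,K,T)
    ax=np.array([-.1267,.992]);D=W[...,:2]-np.array([.509,.032]);s=D@ax;l=D@np.array([.992,.1267])
    m=(abs(l)<.009)&(W[...,2]>.055)&(W[...,2]<.09)&(s>-.16)&(s<.08)
    s_,z_=s[m],W[...,2][m]; f=np.polyfit(s_,z_,1); r=abs(z_-np.polyval(f,s_))<.004; f=np.polyfit(s_[r],z_[r],1)
    lo,hi=np.percentile(s_[r],[.5,99.5]); lm=np.polyfit(s_[r],l[m][r],1)
    return dict(n=int(r.sum()),slope=f[0].round(4),z0=f[1].round(4),smin=lo.round(4),smax=hi.round(4),lat=lm.round(4).tolist())
E
python3 - <<'E'
from h import *
o=bot.get_obs();print(o["time"],o["contact_force"].round(2))
for n in("top","side"):print(n,tilt(n))
z=np.load("w1.npz");print(ray((317.5,326.3),.06,z["K"],z["T"]),ray((319,178.7),.06,z["K"],z["T"]))
p,d,K,T=shot("wrist");save("w2.png",p)
E
```

```text
2.65 [ 0.56 -0.23 -0.08]
top {'n': 308, 'slope': np.float64(-0.0627), 'z0': np.float64(0.0698), 'smin': np.float64(-0.0884), 'smax': np.float64(0.0794), 'lat': [0.0038, 0.0001]}
side {'n': 199, 'slope': np.float64(-0.0584), 'z0': np.float64(0.0681), 'smin': np.float64(-0.0932), 'smax': np.float64(0.0786), 'lat': [-0.0015, -0.0004]}
[0.50960383 0.0311311  0.06      ] [0.49134731 0.17827352 0.06      ]
```

View pics/w2.png

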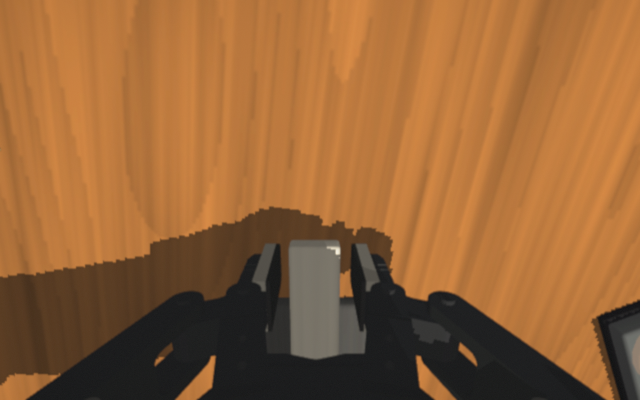

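The wrist view shows the bar (columns 289 to 340) centred between the fingers, with clearance on both sides. Next I grip lightly and slide along the bar's own slope.

>>> carry_out([
  [[0, 0, 0], [0, 0, 0], 0.2],
  [[0, 0, 0], [0, 0, 0], 0.2],
  [[0, 0, 0], [0, 0, 0], 0.2],
  [[0, 0, 0], [0, 0, 0], 0.2],
  [[0.0003, -0.0025, 0.0002], [0, 0, 0], 0.2],
  [[0.0006, -0.005, 0.0003], [0, 0, 0], 0.2],
  [[0.001, -0.008, 0.0005], [0, 0, 0], 0.2],
  [[0.001, -0.008, 0.0005], [0, 0, 0], 0.2],
  [[0.001, -0.008, 0.0005], [0, 0, 0], 0.2],
  [[0.001, -0.008, 0.0005], [0, 0, 0], 0.2],
], newtons=20)

```text
time: 3.63
tcp_pos: [0.4939, 0.1561, 0.2135]
orientation: [-2.073, -2.359, -0.004]
contact_force: [0.5, 4.2, 2.9]
width: 0.0215
grasp_force: 25.7
```

```bash
python3 - <<'E'
from h import *
print(tilt("top"),tilt("side")); o=bot.get_obs();print(o["time"],o["contact_force"].round(2),o["torque"].round(3))
E
```

```text
{'n': 319, 'slope': np.float64(-0.0653), 'z0': np.float64(0.0695), 'smin': np.float64(-0.095), 'smax': np.float64(0.0794), 'lat': [-0.0014, -0.0001]} {'n': 220, 'slope': np.float64(-0.0602), 'z0': np.float64(0.0683), 'smin': np.float64(-0.0989), 'smax': np.float64(0.0778), 'lat': [-0.007, -0.0005]}
3.7333 [-1.52  4.6   2.89] [0.983 0.138 0.018]
```

>>> carry_out([
  [[0, 0, 0.0004], [0, 0, 0], 0.2],
  [[0.0003, -0.002, 0.0006], [0, 0, 0], 0.2],
  [[0.0005, -0.004, 0.0007], [0, 0, 0], 0.2],
  [[0.0005, -0.004, 0.0007], [0, 0, 0], 0.2],
  [[0.0005, -0.004, 0.0007], [0, 0, 0], 0.4],
  [[0.0005, -0.004, 0.0007], [0, 0, 0], 0.4],
  [[0.0005, -0.004, 0.0007], [0, 0, 0], 0.4],
  [[0.0005, -0.004, 0.0007], [0, 0, 0], 0.4],
  [[0.0005, -0.004, 0.0007], [0, 0, 0], 0.4],
  [[0.0005, -0.004, 0.0007], [0, 0, 0], 0.4],
])

```text
time: 4.57
tcp_pos: [0.4944, 0.15, 0.2138]
orientation: [2.076, 2.357, -0.001]
contact_force: [-0.1, 0.0, 0.4]
width: 0.0342
grasp_force: 0.0
```

```bash
python3 - <<'E'
from h import *
print(tilt("top"),tilt("side")); o=bot.get_obs();print(o["time"],o["contact_force"].round(2),o["torque"].round(3))
E
```

```text
{'n': 315, 'slope': np.float64(-0.0655), 'z0': np.float64(0.0692), 'smin': np.float64(-0.1006), 'smax': np.float64(0.0795), 'lat': [-0.0026, 0.0001]} {'n': 208, 'slope': np.float64(-0.0586), 'z0': np.float64(0.0683), 'smin': np.float64(-0.1024), 'smax': np.float64(0.0777), 'lat': [0.0073, -0.0]}
4.6667 [-0.11 -0.54  0.09] [0.053 0.025 0.008]
```

>>> carry_out([
  [[0, 0, 0], [0, 0, 0], 0.2],
  [[0, 0, 0], [0, 0, 0], 0.2],
  [[0, 0, 0.0003], [0, 0, 0], 0.2],
  [[0.0002, -0.0015, 0.0007], [0, 0, 0], 0.2],
  [[0.0004, -0.0035, 0.0009], [0, 0, 0], 0.2],
  [[0.0006, -0.005, 0.001], [0, 0, 0], 0.2],
  [[0.0006, -0.005, 0.001], [0, 0, 0], 0.2],
  [[0.0006, -0.005, 0.001], [0, 0, 0], 0.4],
  [[0.0006, -0.005, 0.001], [0, 0, 0], 0.4],
  [[0.0006, -0.005, 0.001], [0, 0, 0], 0.4],
])

```text
time: 5.5
tcp_pos: [0.4952, 0.1443, 0.2149]
orientation: [2.077, 2.356, -0.002]
contact_force: [-0.3, 0.5, -0.4]
width: 0.0342
grasp_force: 0.0
```

>>> carry_out([
  [[0, 0, 0], [0, 0, 0], 0.4],
  [[0, 0, 0], [0, 0, 0], 0.4],
  [[0, 0, 0], [0, 0, 0], 0.2],
  [[0, 0, 0], [0, 0, 0], 0.2],
  [[0, 0, 0], [0, 0, 0], 0.2],
  [[0, 0, 0.0003], [0, 0, 0], 0.2],
  [[0.0002, -0.0015, 0.0004], [0, 0, 0], 0.2],
  [[0.0004, -0.0035, 0.0006], [0, 0, 0], 0.2],
  [[0.0006, -0.005, 0.0007], [0, 0, 0], 0.2],
  [[0.0006, -0.005, 0.0007], [0, 0, 0], 0.2],
])

```text
time: 6.33
tcp_pos: [0.4956, 0.1409, 0.2156]
orientation: [-2.075, -2.358, -0.001]
contact_force: [-0.1, 2.3, 0.0]
width: 0.0216
grasp_force: 25.7
```

```bash
python3 - <<'E'
from h import *
print(tilt("top"),tilt("side")); o=bot.get_obs();print(o["time"],o["contact_force"].round(2),o["torque"].round(3))
E
```

```text
{'n': 333, 'slope': np.float64(-0.0115), 'z0': np.float64(0.0692), 'smin': np.float64(-0.1087), 'smax': np.float64(0.077), 'lat': [-0.0031, -0.0002]} {'n': 244, 'slope': np.float64(-0.0111), 'z0': np.float64(0.068), 'smin': np.float64(-0.1134), 'smax': np.float64(0.077), 'lat': [0.0038, -0.0004]}
6.4333 [-0.71  3.38  0.06] [0.686 0.058 0.003]
```

>>> carry_out([
  [[0, 0, 0], [0, 0, 0], 0.4],
  [[0, 0, 0], [0, 0, 0], 0.4],
  [[0, 0, 0], [0, 0, 0], 0.4],
  [[0, 0, 0], [0, 0, 0], 0.4],
  [[0, 0, 0], [0, 0, 0], 0.4],
  [[0, 0, 0], [0, 0, 0], 0.4],
  [[0, 0, 0], [0, 0, 0], 0.4],
  [[0, 0, 0], [0, 0, 0], 0.4],
  [[0, 0, 0], [0, 0, 0], 0.4],
  [[0, 0, 0], [0, 0, 0], 0.4],
])

```text
time: 7.27
tcp_pos: [0.4956, 0.1404, 0.2156]
orientation: [-2.076, -2.358, 0.0]
contact_force: [0.2, -0.5, -0.9]
width: 0.0343
grasp_force: 0.0
```

```bash
python3 - <<'E'
from h import *
print(tilt("top"),tilt("side")); o=bot.get_obs();print(o["time"],o["contact_force"].round(2),o["torque"].round(3))
E
```

```text
{'n': 315, 'slope': np.float64(0.0312), 'z0': np.float64(0.0694), 'smin': np.float64(-0.1105), 'smax': np.float64(0.077), 'lat': [-0.0044, -0.0002]} {'n': 257, 'slope': np.float64(0.0351), 'z0': np.float64(0.0682), 'smin': np.float64(-0.1142), 'smax': np.float64(0.0771), 'lat': [-0.0007, -0.0009]}
7.3667 [ 0.47  0.76 -0.68] [-0.042 -0.007 -0.006]
```

>>> carry_out([
  [[0, 0, 0.003], [0, 0, 0], 0.4],
  [[0, 0, 0.006], [0, 0, 0], 0.4],
  [[0, 0, 0.006], [0, 0, 0], 0.2],
  [[0, 0, 0.006], [0, 0, 0], 0.2],
  [[0, 0, 0.006], [0, 0, 0], 0.2],
  [[0, 0, 0.006], [0, 0, 0], 0.2],
  [[-0.0002, 0.0015, 0.0061], [0, 0, 0], 0.2],
  [[-0.0004, 0.003, 0.0062], [0, 0, 0], 0.2],
  [[-0.0005, 0.004, 0.0063], [0, 0, 0], 0.2],
  [[-0.0005, 0.004, 0.0063], [0, 0, 0], 0.2],
])

```text
time: 8.2
tcp_pos: [0.4952, 0.1438, 0.2218]
orientation: [2.076, 2.357, -0.001]
contact_force: [0.5, -3.6, 0.2]
width: 0.0217
grasp_force: 25.7
```

>>> carry_out([
  [[0, 0, 0], [0, 0, 0], 0.2],
  [[0, 0, 0], [0, 0, 0], 0.4],
  [[0, 0, 0], [0, 0, 0], 0.4],
  [[0, 0, 0], [0, 0, 0], 0.4],
  [[0, 0, 0], [0, 0, 0], 0.4],
  [[0, 0, 0], [0, 0, 0], 0.4],
  [[0, 0, 0], [0, 0, 0], 0.4],
  [[0, 0, 0], [0, 0, 0], 0.4],
  [[0, 0, 0], [0, 0, 0], 0.4],
  [[0, 0, 0], [0, 0, 0], 0.4],
])

```text
time: 9.03
tcp_pos: [0.4951, 0.1443, 0.2219]
orientation: [-2.076, -2.358, -0.0]
contact_force: [-0.5, -0.1, -0.2]
width: 0.0341
grasp_force: 0.0
```

```bash
python3 - <<'E'
from h import *
print(tilt("top"),tilt("side")); o=bot.get_obs();print(o["time"],o["contact_force"].round(2),o["torque"].round(3))
E
```

```text
{'n': 338, 'slope': np.float64(-0.0037), 'z0': np.float64(0.0695), 'smin': np.float64(-0.1065), 'smax': np.float64(0.0796), 'lat': [0.0002, 0.0001]} {'n': 235, 'slope': np.float64(-0.0006), 'z0': np.float64(0.0682), 'smin': np.float64(-0.1096), 'smax': np.float64(0.0784), 'lat': [0.004, -0.0001]}
9.1333 [0.12 0.15 0.17] [ 0.008 -0.052 -0.008]
```

>>> carry_out([
  [[0, 0, 0.015], [0, 0, 0], 0.4],
  [[0, 0, 0.05], [0, 0, 0], 0.5],
  [[0, 0, 0.09], [0, 0, 0], 0.6],
  [[0, -0.02, 0.12], [0, 0, 0], 0.6],
  [[0, -0.06, 0.125], [0, 0, 0], 0.6],
  [[0, -0.1, 0.125], [0, 0, 0], 0.6],
  [[-0.001, -0.14, 0.125], [0, 0, 0], 0.6],
  [[-0.001, -0.18, 0.125], [0, 0, 0], 0.6],
  [[-0.002, -0.22, 0.125], [0, 0, 0], 0.6],
  [[-0.002, -0.26, 0.125], [0, 0, 0], 0.6],
])

```text
time: 9.97
tcp_pos: [0.4925, -0.1174, 0.3471]
orientation: [-2.076, -2.358, -0.0]
contact_force: [0.7, 0.6, -0.8]
width: 0.0515
grasp_force: 0.0
```

>>> carry_out([
  [[0, -0.04, 0], [0, 0, 0], 0.6],
  [[0, -0.08, 0], [0, 0, 0], 0.6],
  [[0, -0.11, 0], [0, 0, 0], 0.6],
  [[0, -0.13, 0], [0, 0, 0], 0.6],
  [[0, -0.135, 0], [0, 0, 0], 0.6],
  [[0, -0.135, 0], [0, 0, 0], 0.6],
  [[0, -0.135, 0], [0, 0, 0], 0.6],
  [[0, -0.135, 0], [0, 0, 0], 0.6],
  [[0, -0.135, 0], [0, 0, 0], 0.6],
  [[0, -0.135, 0], [0, 0, 0], 0.6],
])

```text
time: 10.8
tcp_pos: [0.4936, -0.2489, 0.3469]
orientation: [-2.072, -2.36, -0.001]
contact_force: [-0.1, 0.5, -0.6]
width: 0.051
grasp_force: 0.0
```

```bash
python3 - <<'E'
from h import *
o=bot.get_obs();print(o["time"],o["tcp_pos"].round(4),o["q"].round(2)); print(tilt("top"),tilt("side"))
p,d,K,T=shot("wrist");save("w3.png",p);np.savez("w3.npz",p=p,d=d,K=K,T=T)
W=cloud(d,K,T);h=cv2.cvtColor(p,cv2.COLOR_RGB2HSV)
m=((h[...,0]<8)|(h[...,0]>172))&(h[...,1]>150)&(h[...,2]>50)
v,u=np.where(m);print(m.sum(),u.min(),u.max(),v.min(),v.max())
P=W[m]
for lo,hi,nm in((.009,.020,"bridge"),(.042,.052,"fintop")):
    q=P[(P[:,2]>lo)&(P[:,2]<hi)]; r=cv2.minAreaRect(q[:,:2].astype(np.float32)); print(nm,len(q),q.mean(0).round(4),np.round(r[0],4),np.round(r[1],4),r[2])
E
```

```text
10.8 [ 0.4936 -0.2489  0.3469] [ 0.24  0.54  0.28  1.79 -0.2   0.84  0.75]
{'n': 331, 'slope': np.float64(-0.0073), 'z0': np.float64(0.0692), 'smin': np.float64(-0.1051), 'smax': np.float64(0.0793), 'lat': [-0.0007, 0.0]} {'n': 241, 'slope': np.float64(-0.0053), 'z0': np.float64(0.0681), 'smin': np.float64(-0.1114), 'smax': np.float64(0.0766), 'lat': [0.0015, -0.0003]}
623 294 333 176 205
bridge 322 [ 0.492  -0.2555  0.0148] [ 0.493  -0.2565] [0.0121 0.0379] 76.19076538085938
fintop 189 [ 0.4929 -0.256   0.0464] [ 0.493  -0.2566] [0.0121 0.012 ] 75.83821105957031
```

View pics/w3.png

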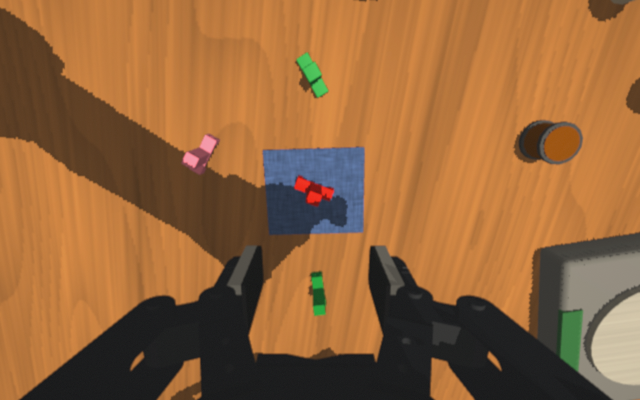

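The wrist view shows the red saddle at about (315,190) on the blue pad, with green ones at (312,75) and (318,293) and the pink one at (201,152). The bridge yaw is about -0.24, and the sizes match (37.9 x 12.1 mm). The bar slope needs another check.

```bash
sed -i 's/(s<.08)/(s<SM)/; s/def tilt(name="top")/SM=.08\ndef tilt(name="top")/' h.py; python3 - <<'E'
import h; from h import *
h.SM=.16
for _ in range(4): print(tilt("top"),tilt("side"))
E
```

```text
{'n': 416, 'slope': np.float64(-0.0059), 'z0': np.float64(0.0693), 'smin': np.float64(-0.1066), 'smax': np.float64(0.1295), 'lat': [0.0035, 0.0]} {'n': 306, 'slope': np.float64(-0.0025), 'z0': np.float64(0.0679), 'smin': np.float64(-0.1098), 'smax': np.float64(0.1287), 'lat': [0.0012, -0.0006]}
{'n': 420, 'slope': np.float64(-0.0022), 'z0': np.float64(0.0691), 'smin': np.float64(-0.1068), 'smax': np.float64(0.1299), 'lat': [-0.0002, -0.0]} {'n': 293, 'slope': np.float64(-0.0059), 'z0': np.float64(0.0678), 'smin': np.float64(-0.1093), 'smax': np.float64(0.1319), 'lat': [0.0018, -0.0001]}
{'n': 423, 'slope': np.float64(-0.0059), 'z0': np.float64(0.0694), 'smin': np.float64(-0.1063), 'smax': np.float64(0.13), 'lat': [0.001, -0.0]} {'n': 299, 'slope': np.float64(-0.0052), 'z0': np.float64(0.0681), 'smin': np.float64(-0.1096), 'smax': np.float64(0.1287), 'lat': [0.0046, -0.0001]}
{'n': 423, 'slope': np.float64(-0.0099), 'z0': np.float64(0.0694), 'smin': np.float64(-0.1062), 'smax': np.float64(0.1299), 'lat': [-0.0004, -0.0001]} {'n': 294, 'slope': np.float64(-0.0048), 'z0': np.float64(0.068), 'smin': np.float64(-0.1094), 'smax': np.float64(0.1288), 'lat': [0.0049, -0.0003]}
```

>>> carry_out([
  [[0, -0.004, -0.01], [0, 0, -0.12], 0.6],
  [[0, -0.0076, -0.03], [0, 0, -0.24], 0.6],
  [[0, -0.0076, -0.06], [0, 0, -0.368], 0.6],
  [[0, -0.0076, -0.09], [0, 0, -0.368], 0.6],
  [[0, -0.0076, -0.12], [0, 0, -0.368], 0.55],
  [[0, -0.0076, -0.14], [0, 0, -0.368], 0.5],
  [[0, -0.0076, -0.15], [0, 0, -0.368], 0.5],
  [[0, -0.0076, -0.153], [0, 0, -0.368], 0.5],
  [[0, -0.0076, -0.153], [0, 0, -0.368], 0.5],
  [[0, -0.0076, -0.153], [0, 0, -0.368], 0.5],
])

```text
time: 12.18
tcp_pos: [0.4936, -0.2587, 0.195]
orientation: [2.471, 1.937, 0.001]
contact_force: [-0.2, 0.0, -0.1]
width: 0.0427
grasp_force: 0.0
```

```bash
python3 - <<'E'
import h; from h import *
h.SM=.16
for _ in range(2): print(tilt("top"),tilt("side"))
o=bot.get_obs();print(o["time"],o["tcp_pos"].round(4),o["contact_force"].round(2))
p,d,K,T=shot("wrist");save("w4.png",p);np.savez("w4.npz",p=p,d=d,K=K,T=T)
E
```

```text
{'n': 426, 'slope': np.float64(-0.0061), 'z0': np.float64(0.0694), 'smin': np.float64(-0.1065), 'smax': np.float64(0.13), 'lat': [-0.002, 0.0001]} {'n': 292, 'slope': np.float64(-0.0061), 'z0': np.float64(0.0681), 'smin': np.float64(-0.11), 'smax': np.float64(0.1278), 'lat': [0.0011, -0.0001]}
{'n': 413, 'slope': np.float64(-0.006), 'z0': np.float64(0.0691), 'smin': np.float64(-0.1061), 'smax': np.float64(0.1298), 'lat': [0.0, 0.0002]} {'n': 292, 'slope': np.float64(-0.0036), 'z0': np.float64(0.0681), 'smin': np.float64(-0.1089), 'smax': np.float64(0.1291), 'lat': [-0.0026, -0.0003]}
12.3833 [ 0.4935 -0.2585  0.1952] [ 0.09 -0.43 -0.42]
```

View pics/w4.png

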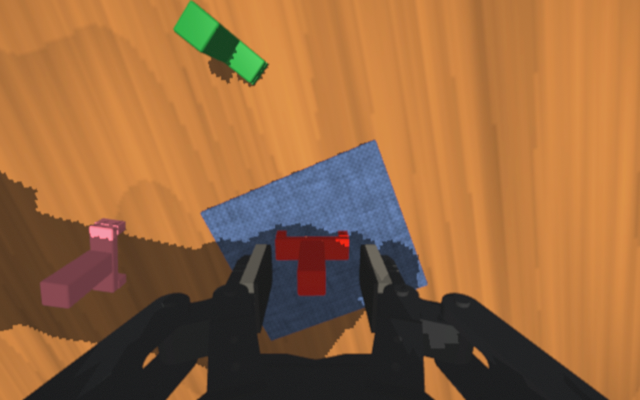

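The wrist view shows the red saddle between the fingers, with its bridge at columns 276 to 349 parallel to the closing line. The bar reads a steady slope of about -0.005, with no drift, so it is level. Next I grip the fin and lift.

>>> carry_out([
  [[0, 0, 0], [0, 0, 0], 0],
  [[0, 0, 0], [0, 0, 0], 0],
  [[0, 0, 0], [0, 0, 0], 0],
  [[0, 0, 0], [0, 0, 0], 0],
  [[0, 0, 0], [0, 0, 0], 0],
  [[0, 0, 0.015], [0, 0, 0], 0],
  [[0, 0, 0.04], [0, 0, 0], 0],
  [[0, 0, 0.08], [0, 0, 0], 0],
  [[0.001, 0.01, 0.12], [0, 0, 0.1], 0],
  [[0.003, 0.035, 0.15], [0, 0, 0.2], 0],
], newtons=25)

```text
time: 13.27
tcp_pos: [0.4954, -0.2269, 0.3469]
orientation: [2.264, 2.169, -0.004]
contact_force: [1.3, 0.3, 0.4]
width: 0.0114
grasp_force: 28.1
```

>>> carry_out([
  [[0.003, 0.035, 0.005], [0, 0, 0.08], 0],
  [[0.006, 0.07, 0.005], [0, 0, 0.168], 0],
  [[0.009, 0.105, 0.005], [0, 0, 0.168], 0],
  [[0.012, 0.14, 0.005], [0, 0, 0.168], 0],
  [[0.015, 0.17, 0.005], [0, 0, 0.168], 0],
  [[0.017, 0.19, 0.005], [0, 0, 0.168], 0],
  [[0.018, 0.197, 0.005], [0, 0, 0.168], 0],
  [[0.018, 0.197, 0.005], [0, 0, 0.168], 0],
  [[0.018, 0.197, 0.005], [0, 0, 0.168], 0],
  [[0.018, 0.197, 0.005], [0, 0, 0.168], 0],
])

```text
time: 14.1
tcp_pos: [0.5139, -0.0286, 0.3489]
orientation: [2.08, 2.354, -0.002]
contact_force: [-0.5, -0.3, 1.3]
width: 0.0114
grasp_force: 28.1
```

```bash
python3 - <<'E'
import h; from h import *
h.SM=.16
o=bot.get_obs();print(o["time"],o["tcp_pos"].round(4),o["orientation"].round(3),o["width"],o["grasp_force"],o["q"].round(2))
p,d,K,T=shot("wrist");save("w5.png",p);np.savez("w5.npz",p=p,d=d,K=K,T=T)
W=cloud(d,K,T);hs=cv2.cvtColor(p,cv2.COLOR_RGB2HSV)
m=((hs[...,0]<8)|(hs[...,0]>172))&(hs[...,1]>150)&(hs[...,2]>30);m[:230]=0
M=R.from_rotvec(o["orientation"]).as_matrix()
P=(W[m]-o["tcp_pos"])@M  # tool frame
v,u=np.where(m);print("red",m.sum(),u.min(),u.max(),v.min(),v.max(),np.nanpercentile(P,[1,50,99],axis=0).round(4).tolist())
print(tilt("side"),tilt("top"))
E
```

```text
14.1 [ 0.5139 -0.0286  0.3489] [ 2.080e+00  2.354e+00 -2.000e-03] 0.011411162896662226 28.12016934156418 [-0.19  0.49  0.3   1.89 -0.2   0.79  0.34]
red 2085 278 352 232 296 [[-0.0042, -0.0181, 0.1464], [0.0067, 0.0001, 0.1588], [0.008, 0.0183, 0.1886]]
{'n': 300, 'slope': np.float64(-0.0068), 'z0': np.float64(0.0681), 'smin': np.float64(-0.1108), 'smax': np.float64(0.1268), 'lat': [-0.0005, -0.0004]} {'n': 290, 'slope': np.float64(-0.0033), 'z0': np.float64(0.0693), 'smin': np.float64(-0.0291), 'smax': np.float64(0.1309), 'lat': [0.0022, -0.0001]}
```

View pics/w5.png

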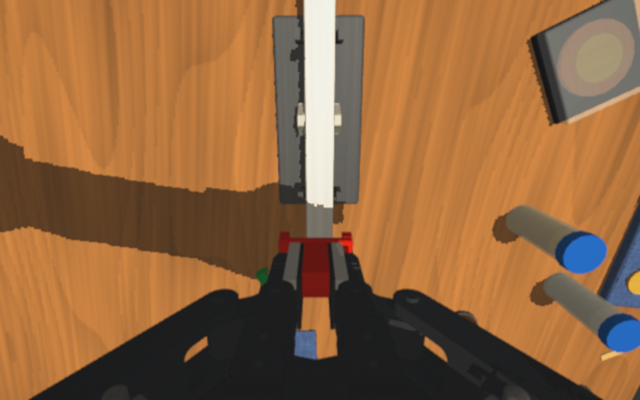

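The wrist view shows the saddle held square (columns 278 to 352, rows 232 to 296). The knife crest shows on both sides of the bar at about (300,120) and (338,119).

```bash
python3 - <<'E'
from h import *
z=np.load("w5.npz");p,d,K,T=z["p"],z["d"],z["K"],z["T"];W=cloud(d,K,T);g=cv2.cvtColor(p,cv2.COLOR_RGB2GRAY).astype(int)
for u in(300,302,337,339): print(u,[(v,g[v,u],round(float(W[v,u,2]),3)) for v in range(98,142,2)])
for v in(118,120,122): print(v,[(u,g[v,u]) for u in list(range(294,309))+list(range(330,346))])
for v in(100,140): c=np.where((W[v,290:350,2]>.06))[0]+290; print(v,c.min(),c.max(),ray(((c.min()+c.max())/2,v),.07,K,T).round(4))
# base corners
b=((W[...,2]>.007)&(W[...,2]<.017)).astype(np.uint8);b[210:]=0;b[:,:265]=0;b[:,375:]=0
q=W[b>0];r=cv2.minAreaRect(q[:,:2].astype(np.float32));print("base",np.round(r[0],4),np.round(r[1],4),r[2])
for n in(116,118,120,122): print(n,ray((319.5,n),.06,K,T).round(4))
E
```

```text
300 [(98, np.int64(49), 0.012), (100, np.int64(48), 0.011), (102, np.int64(96), 0.012), (104, np.int64(168), 0.042), (106, np.int64(148), 0.046), (108, np.int64(147), 0.049), (110, np.int64(146), 0.054), (112, np.int64(146), 0.056), (114, np.int64(146), 0.059), (116, np.int64(217), 0.061), (118, np.int64(221), 0.062), (120, np.int64(221), 0.06), (122, np.int64(221), 0.059), (124, np.int64(216), 0.06), (126, np.int64(142), 0.057), (128, np.int64(102), 0.053), (130, np.int64(110), 0.05), (132, np.int64(113), 0.046), (134, np.int64(114), 0.041), (136, np.int64(78), 0.012), (138, np.int64(61), 0.013), (140, np.int64(62), 0.012)]
302 [(98, np.int64(48), 0.011), (100, np.int64(48), 0.011), (102, np.int64(70), 0.01), (104, np.int64(115), 0.042), (106, np.int64(122), 0.046), (108, np.int64(133), 0.049), (110, np.int64(131), 0.053), (112, np.int64(140), 0.056), (114, np.int64(164), 0.06), (116, np.int64(218), 0.061), (118, np.int64(222), 0.06), (120, np.int64(222), 0.061), (122, np.int64(221), 0.06), (124, np.int64(216), 0.058), (126, np.int64(141), 0.059), (128, np.int64(101), 0.053), (130, 
[... 3022 characters left out ...]
05)), (304, np.int64(145)), (305, np.int64(157)), (306, np.int64(221)), (307, np.int64(240)), (308, np.int64(241)), (330, np.int64(240)), (331, np.int64(239)), (332, np.int64(236)), (333, np.int64(223)), (334, np.int64(212)), (335, np.int64(222)), (336, np.int64(226)), (337, np.int64(226)), (338, np.int64(225)), (339, np.int64(226)), (340, np.int64(214)), (341, np.int64(153)), (342, np.int64(107)), (343, np.int64(102)), (344, np.int64(103)), (345, np.int64(103))]
100 305 334 [0.5078 0.046  0.07  ]
140 306 333 [0.5115 0.017  0.07  ]
base [0.5094 0.0313] [0.0801 0.1701] 7.411707878112793
116 [0.5094 0.0342 0.06  ]
118 [0.5096 0.0327 0.06  ]
120 [0.5098 0.0312 0.06  ]
122 [0.51   0.0297 0.06  ]
```

```bash
python3 - <<'E'
from h import *
L=[];F=[];O=[]
for i in range(10):
    p,d,K,T=shot("wrist"); o=bot.get_obs(); L.append(o["tcp_pos"]);F.append(o["contact_force"]);O.append(R.from_rotvec(o["orientation"]).as_matrix())
L=np.array(L);print(L.mean(0).round(4),L.std(0).round(4),np.mean(F,0).round(2));Mm=R.from_matrix(O).mean().as_matrix();print(Mm.round(4).tolist())
T=np.eye(4);T[:3,:3]=Mm;T[:3,3]=L.mean(0);T=T@np.array(camera_info("wrist")["hand_eye"])
print("knife",ray((319.3,119.9),.06,K,T).round(4))
W=cloud(d,K,T);b=((W[...,2]>.007)&(W[...,2]<.017)).astype(np.uint8);b[210:]=0;b[:,:265]=0;b[:,375:]=0
r=cv2.minAreaRect(W[b>0][:,:2].astype(np.float32));print("base",np.round(r[0],4),np.round(r[1],4),r[2])
hs=cv2.cvtColor(p,cv2.COLOR_RGB2HSV);m=((hs[...,0]<8)|(hs[...,0]>172))&(hs[...,1]>150)&(hs[...,2]>30);m[:230]=0
P=(W[m]-L.mean(0))@Mm; top=P[P[:,2]<.149];print("fintop",len(top),top.mean(0).round(4),top.min(0).round(4),top.max(0).round(4)); fr=P[P[:,2]>.18];print("legs",len(fr),np.median(fr,0).round(4),fr.max(0).round(4))
print(bot.get_obs()["time"])
E
```

```text
[ 0.5141 -0.0267  0.3489] [0.     0.0005 0.    ] [-0.3   0.09 -0.26]
[[-0.1258, 0.9921, -0.0], [0.9921, 0.1258, -0.0001], [-0.0001, -0.0, -1.0]]
knife [0.5097 0.0336 0.06  ]
base [0.5095 0.0306] [0.0802 0.1695] 7.448286056518555
fintop 730 [0.0018 0.0003 0.1475] [-0.005  -0.0054  0.1408] [0.009 0.006 0.149]
legs 311 [ 0.0069 -0.0035  0.1816] [0.0077 0.0189 0.3488]
14.75
```

>>> carry_out([
  [[-0.002, 0.025, 0], [0, 0, 0], 0],
  [[-0.004, 0.05, 0], [0, 0, 0], 0],
  [[-0.0043, 0.0557, -0.01], [0, 0, 0], 0],
  [[-0.0043, 0.0557, -0.035], [0, 0, 0], 0],
  [[-0.0043, 0.0557, -0.06], [0, 0, 0], 0],
  [[-0.0043, 0.0557, -0.075], [0, 0, 0], 0],
  [[-0.0043, 0.0557, -0.079], [0, 0, 0], 0],
  [[-0.0043, 0.0557, -0.079], [0, 0, 0], 0],
  [[-0.0043, 0.0557, -0.079], [0, 0, 0], 0],
  [[-0.0043, 0.0557, -0.079], [0, 0, 0], 0],
])

```text
time: 15.58
tcp_pos: [0.5104, 0.0292, 0.2709]
orientation: [2.075, 2.356, 0.002]
contact_force: [0.2, 0.2, 0.1]
width: 0.0117
grasp_force: 28.1
```

```bash
python3 - <<'E'
from h import *
L=[]
for i in range(4): p,d,K,T=shot("side" if i else "wrist"); L.append(bot.get_obs()["tcp_pos"]); 
print(np.round(L,4).tolist(),bot.get_obs()["time"],bot.get_obs()["contact_force"].round(2))
w,_,Kw,Tw=shot("wrist")
c=p[170:260,235:345]; c=cv2.resize(c,(660,540),interpolation=cv2.INTER_CUBIC); save("s6.png",c); save("w6.png",w)
print(tilt("side"))
E
```

```text
[[0.5104, 0.0293, 0.271], [0.5103, 0.0293, 0.271], [0.5102, 0.0294, 0.2709], [0.5101, 0.0294, 0.2707]] 15.7833 [ 0.05  0.42 -0.54]
{'n': 219, 'slope': np.float64(-0.0056), 'z0': np.float64(0.068), 'smin': np.float64(-0.1088), 'smax': np.float64(0.0772), 'lat': [-0.004, 0.0001]}
```

View pics/w6.png

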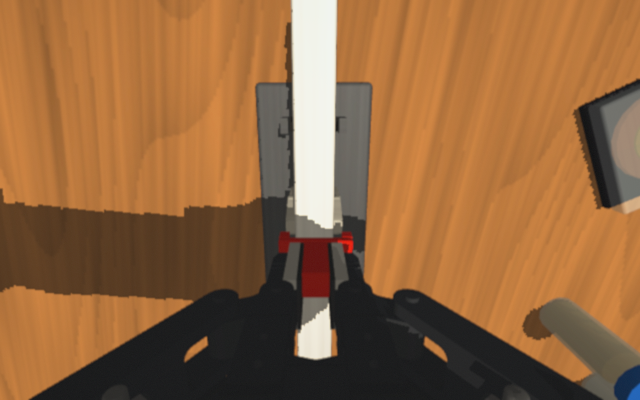

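The wrist view shows the saddle (columns 279 to 352) centred over the bar (292 to 336), with the knife just beneath. Next I lower it slowly to just above contact.

>>> carry_out([
  [[0, 0, -0.004], [0, 0, 0], 0],
  [[0, 0, -0.008], [0, 0, 0], 0],
  [[0, 0, -0.011], [0, 0, 0], 0],
  [[0, 0, -0.013], [0, 0, 0], 0],
  [[0, 0, -0.014], [0, 0, 0], 0],
  [[0, 0, -0.015], [0, 0, 0], 0],
  [[0, 0, -0.015], [0, 0, 0], 0],
  [[0, 0, -0.015], [0, 0, 0], 0],
  [[0, 0, -0.015], [0, 0, 0], 0],
  [[0, 0, -0.015], [0, 0, 0], 0],
])

```text
time: 16.72
tcp_pos: [0.5099, 0.0295, 0.255]
orientation: [2.076, 2.358, 0.0]
contact_force: [0.2, 0.9, -0.6]
width: 0.0118
grasp_force: 28.1
```

```bash
python3 - <<'E'
from h import *
L=[];F=[]
for i in range(5):
    p,d,K,T=shot("side"); o=bot.get_obs();L.append(o["tcp_pos"]);F.append(o["contact_force"])
print(np.mean(L,0).round(4),np.mean(F,0).round(2)); print(tilt("side"))
W=cloud(d,K,T);hs=cv2.cvtColor(p,cv2.COLOR_RGB2HSV);m=((hs[...,0]<6)|(hs[...,0]>174))&(hs[...,1]>150)&(hs[...,2]>40);m[:170]=0;m[250:]=0;m[:,:250]=0;m[:,345:]=0
P=W[m];print(m.sum(),np.nanmin(P,0).round(4),np.nanmax(P,0).round(4),np.nanmedian(P,0).round(4))
E
```

```text
[0.5098 0.0295 0.255 ] [-0.02  0.11 -0.05]
{'n': 203, 'slope': np.float64(-0.002), 'z0': np.float64(0.0683), 'smin': np.float64(-0.1106), 'smax': np.float64(0.0775), 'lat': [-0.0041, -0.0006]}
35 [0.4884 0.0209 0.0658] [0.5222 0.0327 0.107 ] [0.5132 0.0265 0.077 ]
```

>>> carry_out([
  [[0, 0, -0.0003], [0, 0, 0], 0],
  [[0, 0, -0.0006], [0, 0, 0], 0],
  [[0, 0, -0.0006], [0, 0, 0], 0],
  [[0, 0, -0.0006], [0, 0, 0], 0.2],
  [[0, 0, -0.0006], [0, 0, 0], 0.3],
  [[0, 0, -0.0006], [0, 0, 0], 0.4],
  [[0, 0, -0.0006], [0, 0, 0], 0.4],
  [[0, 0, -0.0006], [0, 0, 0], 0.4],
  [[0, 0, -0.0006], [0, 0, 0], 0.4],
  [[0, 0, -0.0006], [0, 0, 0], 0.4],
])

```text
time: 17.85
tcp_pos: [0.5099, 0.0294, 0.2543]
orientation: [-2.076, -2.358, -0.0]
contact_force: [-0.1, 0.8, 0.1]
width: 0.034
grasp_force: 0.0
```

>>> carry_out([
  [[0, 0, 0.005], [0, 0, 0], 0.4],
  [[0, 0, 0.02], [0, 0, 0], 0.4],
  [[0, 0, 0.045], [0, 0, 0], 0.4],
  [[0, 0, 0.08], [0, 0, 0], 0.4],
  [[0, 0, 0.1], [0, 0, 0], 0.4],
  [[0, -0.03, 0.1], [0, 0, 0], 0.4],
  [[0, -0.055, 0.1], [0, 0, 0], 0.4],
  [[0, -0.055, 0.1], [0, 0, 0], 0.4],
  [[0, -0.055, 0.1], [0, 0, 0], 0.4],
  [[0, -0.055, 0.1], [0, 0, 0], 0.4],
])

```text
time: 18.68
tcp_pos: [0.5097, -0.025, 0.3544]
orientation: [-2.075, -2.358, -0.001]
contact_force: [-0.4, 0.5, -0.4]
width: 0.034
grasp_force: 0.0
```

```bash
python3 - <<'E'
import h; from h import *
for i in range(5): p,d,K,T=shot("wrist")
h.SM=.16
print(bot.get_obs()["time"],bot.get_obs()["tcp_pos"].round(4),tilt("side"),tilt("side"),tilt("top"),tilt("top"))
W=cloud(d,K,T);hs=cv2.cvtColor(p,cv2.COLOR_RGB2HSV);m=((hs[...,0]<8)|(hs[...,0]>172))&(hs[...,1]>150)&(hs[...,2]>40);m[230:]=0
P=W[m]
for lo,hi,n in((.07,.08,"bridge"),(.098,.115,"fintop")):
    q=P[(P[:,2]>lo)&(P[:,2]<hi)]
    if len(q)>5: r=cv2.minAreaRect(q[:,:2].astype(np.float32));print(n,len(q),q.mean(0).round(4),np.round(r[0],4),np.round(r[1],4),r[2])
b=((W[...,2]>.007)&(W[...,2]<.017)).astype(np.uint8);b[210:]=0;b[:,:265]=0;b[:,375:]=0
r=cv2.minAreaRect(W[b>0][:,:2].astype(np.float32));print("base",np.round(r[0],4),np.round(r[1],4),r[2])
s,_,_,_=shot("side")
a=cv2.resize(p[:240,220:420],(400,480),interpolation=cv2.INTER_CUBIC);c=cv2.resize(s[175:255,255:325],(400,480),interpolation=cv2.INTER_CUBIC);save("f7.png",np.hstack([a,c]))
E
```

```text
18.9333 [ 0.5099 -0.0246  0.3541] {'n': 270, 'slope': np.float64(-0.0064), 'z0': np.float64(0.0682), 'smin': np.float64(-0.1095), 'smax': np.float64(0.1289), 'lat': [0.005, -0.0004]} {'n': 265, 'slope': np.float64(-0.0037), 'z0': np.float64(0.0682), 'smin': np.float64(-0.1093), 'smax': np.float64(0.1295), 'lat': [-0.0004, -0.0002]} {'n': 250, 'slope': np.float64(-0.016), 'z0': np.float64(0.0699), 'smin': np.float64(-0.0236), 'smax': np.float64(0.1315), 'lat': [0.0006, -0.0002]} {'n': 256, 'slope': np.float64(-0.0114), 'z0': np.float64(0.0697), 'smin': np.float64(-0.0235), 'smax': np.float64(0.1314), 'lat': [0.0035, -0.0002]}
bridge 495 [0.5093 0.0307 0.0745] [0.5098 0.0307] [0.0375 0.0114] 7.53366756439209
fintop 320 [0.5094 0.0312 0.1065] [0.5096 0.0308] [0.0115 0.0119] 7.228257656097412
base [0.5094 0.0316] [0.0803 0.1682] 7.4972004890441895
```

View pics/f7.png

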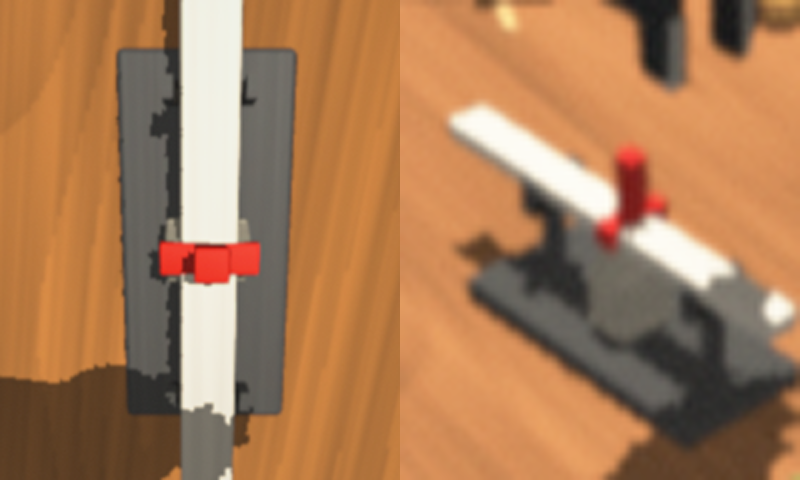

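The last picture shows the saddle astride the bar directly over the knife, at (0.5097, 0.0308) against the knife at (0.5096, 0.031). The gripper is clear. I check the level once more from the wrist view and hand in.

```bash
python3 - <<'E'
import h; from h import *
h.SM=.16; S=[]
for i in range(3): S.append(tilt("side")["slope"])
p,d,K,T=shot("wrist");W=cloud(d,K,T);D=W[...,:2]-[.5096,.031];s=D@[-.1287,.9917];l=D@[.9917,.1287]
m=(abs(l)<.009)&(W[...,2]>.055)&(W[...,2]<.085)&(abs(s)>.012)&(abs(s)<.14);m[230:]=0
f=np.polyfit(s[m],W[...,2][m],1);print("wrist",f,s[m].min(),s[m].max(),"side",S)
if abs(f[0])<.015 and abs(np.mean(S))<.015: print(bot.hand_in())
E
```

```text
wrist [-0.00678     0.06958682] -0.08606734048122804 0.08616042510630667 side [np.float64(-0.007), np.float64(-0.0074), np.float64(-0.0037)]
the job is handed in; nothing more can be done
None
```

Job handed in at about 19 s: the bar rests level on the knife edge, measured slope about 0.006 rad and steady, and the red saddle sits astride it within about 1 mm of the knife's centre, with the gripper clear and nothing else touched.

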